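Roll the spare bearing back up the chute behind its catch

TASK

The carton is full, and one bearing too many has come down to the lip at the low end of the sloped chute. With the closed fingertips, gently push it back up the chute, over the sprung catch in the chute's floor, and leave it there with the catch sprung up behind it, so that it cannot roll back and stands next in line below the bearing that already waits there. Do not pinch it or lift it out of the chute, and leave the loose things on the bench where they are.

Things in the scene. Friction and masses are not known exactly. Their poses are not given: they have to be found in the camera images.
- chute: Aluminium gutter for bearings on a fixed stand: two facing angle rails, 305 mm long, sloping up at 6 degrees. Origin: on its floor, mid-width, at the uphill face of the lip at the low end, 34 mm above the bench; x uphill along the floor, y across, z square to the floor. Inside 18 mm wide; walls 2.5 mm thick, 22 mm above the floor; a 7 mm gap along the floor. The rails span x = -12 to 293 mm
- lip (a point): Middle of the top edge of the chute's low-end lip, a steel plate 3 mm thick (chute x = -3 to 0 mm) and 13 mm above the floor. Above and downhill of it the space is free. The stand's base plate is 310 x 90 x 6 mm, centred under the chute
- stop (a point): Top edge of the chute's top stop: a steel plate across the high end, its face at chute x = 287.5 mm, 40 mm above the floor
- bearing: The bearing to push: oiled steel, 62 mm diameter, 16 mm wide, 0.16 to 0.25 kg, a white plug in its bore, on edge in the chute like a wheel, against the lip (centre at chute x = 25, z = 31 mm). Rolls freely when pushed at mid-height, binds if pressed near its top; let go below the catch it rolls back to the lip. Held by the catch it is at x = 175.5 mm. Origin: its centre; y is its axle
- waiting: The bearing that already waits, of the same kind, on edge in the chute against the uphill side of the catch (chute x = 175.5 mm at the start). The other one, coming up, touches it and pushes it ahead. With both behind the catch it stands at x = 237.5 mm, and both can be pushed 19 mm farther before it meets the top stop. Origin: its centre
- catch_tip (a point): Top of the catch when up: chute x = 150 mm, y = 0, 12 mm above the floor (a point fixed to the chute). The catch is a one-way spring dog, 6 mm wide, in the gap of the floor, its ramp facing downhill: a bearing coming from below pushes it down with under 1 N; it is fully up again once that bearing's centre is past x = 177 mm. Its thumb tab is outside the rail, on the -y side
- catch (a joint): Turn of the catch about its pivot, rad: 0 = fully up (holding), about 0.55 = pressed level with the floor, 0.75 = its limit. A weak spring keeps it up
- carton: The full white carton, 142 x 142 x 60 mm, with bearings packed in it; fixed. It stands beside the chute on its -y side. Origin at the centre of its underside
- canister: Loose white plastic tube with a cap, upright on the bench, 35 mm diameter, 90 mm high, on the chute's -y side near the high end. Leave it. Origin at the centre of its underside
- flat_bearing: Loose bearing of the same kind lying flat on the bench, 62 mm diameter, 16 mm high, on the chute's +y side. Leave it. Origin at the centre of its underside
- seals: Loose black rubber sleeve lying on the bench, 52 mm outside diameter, 14 mm high, on the chute's +y side. Leave it. Origin at the centre of its underside
There are look-alikes about, which are no part of the job. What is shaped like the waiting but orange is not meant.

How it is judged (in metres and radians):
At the end, for the whole second after the job is handed in: The pushed bearing stands on the chute's floor at rest against the uphill side of the catch (centre at chute x = 170 to 184 mm), the other one stands at rest just above it (230 to 248 mm), both at 27 to 36 mm above the floor, and the catch is up (under 0.12 rad) (x of bearing in the frame of chute between 0.17 and 0.184 m and z of bearing in the frame of chute between 0.027 and 0.036 m and x of waiting in the frame of chute between 0.23 and 0.248 m and z of waiting in the frame of chute between 0.027 and 0.036 m and value of joint catch below 0.12 rad and linear speed of each of bearing, waiting below 0.02 m/s); the robot touches nothing.
It fails at once if the pushed bearing is lifted more than about 12 mm off the chute's floor (z of bearing in the frame of chute above 0.043 m).
It fails at once if the waiting bearing is lifted more than about 12 mm off the chute's floor (z of waiting in the frame of chute above 0.043 m).
It fails at once if the fingers pinch the bearing or force it (more than 35 N) (contact force between the fingers and bearing above 35 N).
It fails at once if a loose thing on the bench is moved by more than 20 mm (distance of any of canister, flat_bearing, seals from where it was at the start of the episode above 0.02 m).
It also fails if it takes over 35 s, if anything falls off the work surface, if the arm or the gripper's body presses on something with over 40 N, if the wrist force passes 120 N, or if a joint passes its speed limit or range.

ROBOT

A 7-joint arm with a two-finger parallel gripper is mounted at the origin on the work surface. World frame = base frame: x ahead of the robot, y to its left, z up, the work surface at z = 0. Lengths are in mm, angles in rad, forces in N, time in s.
With the tool pointing down it reaches from about 425 to 950 mm from the base axis. Payload 4.7 kg.
Tool frame: the origin (TCP) lies between the finger pads; the fingertips stand 17 mm ahead of it and the grasp point (between the pads) lies 2 mm behind it (arm.tips_ahead is the x of the fingertips in the tool frame, in mm); x points along the fingers, z is the direction in which the jaws open and shut, and the axes are right-handed (so a half turn about x gives the same grasp; the last joint's range is limited). The gripper opens to 85 mm and grips with 20 to 120 N. Pads are 22 mm wide; open, the fingers measure 114 mm over their backs; the gripper's body (76 mm by 85 mm) begins 54 mm behind the grasp point. The pads swing forward as they close: fully open they stand 13 mm farther back than shut.
Start: joints at [-1.368, 0.469, -0.049, 1.532, 0.024, 1.141, -0.082], TCP at [155.024, 656.976, 217.235] pointing down, gripper open.
Joint ranges: [-2.59, 2.59], [-0.33, 1.99], [-1.39, 1.29], [0.1, 2.45], [-1.04, 4.18], [0.21, 1.99], [-2.66, 2.66]. Speed limits (rad/s): [2.57, 2.57, 3.14, 3.14, 3.14, 3.14, 3.14].

INTERFACE

Orientations are given as a 3x3 rotation matrix whose columns are the frame's x, y, z axes.
In Python, from plant import arm, eyes, job gives the robot as it stands.
- The arm moves only by the tool carry_out, never from a script. Its argument "commands" is a list of rows, each an object of numbers: "jaw": the opening, from -1 (shut) to 1 (fully open), so that 0 is half open; "tx", "ty", "tz": the shift along the world's x, y, z in mm; "spin": the turn about the world's z in rad. A call has 1 to 10 rows; each row is the pose to reach, as a shift and turn from the pose commanded when the call began; what a row does not reach only later rows make up. A row lasts 1/12 s, in which the tool goes at most 41.7 mm and 7.16 degrees, less where a joint would pass 70% of its speed; a pose out of reach is approached as far as the arm can. A call with a gripper value outside its range is refused whole. The fingers move at their own pace and stop on an object; the grip force is fixed at half the most. Time passes only in rows, so rows that repeat a pose let the fingers close. It gives the time, the measured TCP pose, the force and the opening at its end, in the units of the state.
- arm.state(): the state, without advancing time (a new reading comes with each control period).
- eyes.get_image(name): name is "scene" or "top" or "wrist"; returns (picture, depth): 420x560x3 uint8, red, green, blue; 420x560 float32, mm along the optical axis (not along the pixel's ray), 0 where there is no reading.
- eyes.camera_model(name): a dict with "camera_matrix" (3x3 intrinsics, pixels), "R" (3x3) and "t" (3): a world point X has camera coordinates R X + t; the wrist camera has in their place "tool_from_camera" (4x4, takes a point from camera to tool coordinates, whose origin is the TCP and whose axes are the tool frame's). Camera axes: x right, y down, z forward; pixel columns grow to the right and rows downward; lengths in mm; the calibration is good to about 2 mm. A picture is of the moment at which its call begins: read the wrist's pose just before it. camera_model takes no time and is no camera call.
- job.finish_job(): hands the job in, once; it reports no verdict.
The state is a dict: "clock": time; "joint_pos": joint angles; "dq": joint speeds; "joint_torque": joint torques, N m; "tool_pos": TCP position; "orientation": TCP orientation; "wrist_force": force on the tool from outside, world axes, zero at the start; "wrist_torque": the same for the moment, N m; "finger_gap": finger opening in mm.
Only numpy, scipy, OpenCV 4.12 (cv2) and the standard library are available. Lean on these libraries where they do the work, as an engineer would, in place of code of your own. Each camera call takes 0.05 s, during which the arm holds its last target. There are 200 camera calls.

## Working session

There is one attempt and no reset: what is moved stays moved. The work goes in short steps, Python scripts to look and compute and a tool call to move; the robot and the scene stay as the last step left them, time stands still between calls to the robot, and variables do not carry over. Pictures are saved under pics/ and viewed, about 8 in all and at most 12, crops included, and the job is handed in when it is done.

Besides the shell and the picture viewer there is one more tool, called after ">>>" as a command line: name --argument value ..., lists and objects as JSON in quotes. carry_out: Moves the arm, as the interface text tells. Its arguments: {"type":"object","properties":{"commands":{"type":"array","items":{"type":"object","properties":{"jaw":{"type":"number"},"tx":{"type":"number"},"ty":{"type":"number"},"tz":{"type":"number"},"spin":{"type":"number"}}}}},"required":["commands"]}

```bash
mkdir -p pics; cat > h.py <<'E'
import numpy as np, cv2
from plant import arm, eyes, job
def snap(n,f):
    s=arm.state(); p,d=eyes.get_image(n); cv2.imwrite(f'pics/{f}.png',p[:,:,::-1]); np.savez(f'pics/{f}.npz',p=p,d=d)
    m=eyes.camera_model(n); K=np.array(m['camera_matrix'])
    if n=='wrist':
        T=np.array(m['tool_from_camera']); Rw=np.array(s['orientation']); R=Rw@T[:3,:3]; c=Rw@T[:3,3]+np.array(s['tool_pos'])
    else:
        R=np.array(m['R']).T; c=-R@np.array(m['t'])
    np.savez(f'pics/{f}_m.npz',K=K,R=R,c=c); return p,d,K,R,c
def load(f):
    a=np.load(f'pics/{f}.npz'); b=np.load(f'pics/{f}_m.npz'); return a['p'],a['d'],b['K'],b['R'],b['c']
def pt(f,u,v):
    p,d,K,R,c=load(f); z=d[int(v),int(u)]; return R@(np.linalg.inv(K)@[u,v,1]*z)+c
def onz(f,u,v,h):
    p,d,K,R,c=load(f); r=R@np.linalg.inv(K)@[u,v,1]; return c+r*(h-c[2])/r[2]
def cloud(f):
    p,d,K,R,c=load(f); v,u=np.mgrid[:420,:560]; q=np.stack([u,v,np.ones_like(u)],-1)@np.linalg.inv(K).T*d[...,None]
    return q@R.T+c
E
python3 - <<'E'
from h import *
for n in ('scene','top'): 
    r=snap(n,n+'0'); print(n,r[4],r[3][:,2])
s=arm.state(); print(s)
a=cv2.imread('pics/scene0.png');b=cv2.imread('pics/top0.png')
E
```

```text
scene [1101.59607214  -64.66767377  464.21171121] [-0.80194276  0.16431441 -0.57435929]
top [413.50597268  52.37035812 952.15675062] [ 0.1633376  -0.00537824 -0.98655557]
{'clock': 0.1, 'joint_pos': array([-1.3679298 ,  0.469367  , -0.04861322,  1.53358077,  0.02411179,
        1.14097826, -0.08229555]), 'dq': array([ 0.00190177, -0.00287504, -0.00082749, -0.00131638,  0.00056832,
        0.00054141, -0.00105796]), 'joint_torque': array([ 7.95867927e-04, -5.11514425e+01, -4.69074422e-02, -2.38390231e+01,
        1.07728699e-02,  4.33101231e-03, -9.50958224e-06]), 'tool_pos': array([154.89955569, 656.42485317, 216.25957466]), 'orientation': array([[-3.40172591e-04, -9.73274750e-01,  2.29643517e-01],
       [-1.71385024e-03,  2.29643760e-01,  9.73273243e-01],
       [-9.99998473e-01, -6.24937163e-05, -1.74616568e-03]]), 'wrist_force': array([ 0.26348685,  0.30833952, -0.05575246]), 'wrist_torque': array([ 0.00593507, -0.01316577,  0.03203215]), 'finger_gap': 85.32584482401954}
```

View pics/scene0.png

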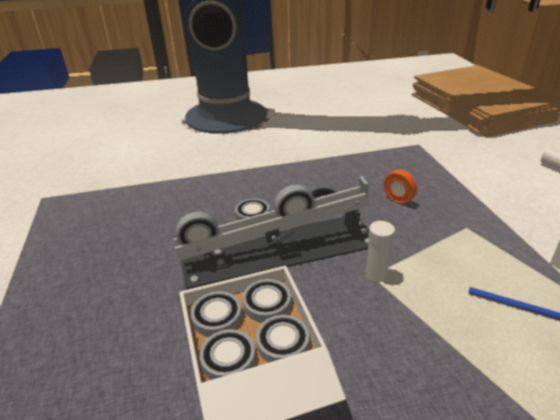

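View pics/top0.png

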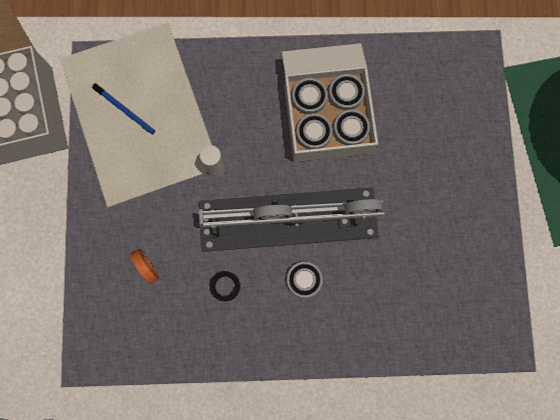

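The pictures show the pushed bearing at the low end (scene 197,230; top 365,206), the waiting one at (295,203)/(273,212) and the stop at (363,187)/(202,217). The orange look-alike is off to the side.

```bash
python3 - <<'E'
from h import *
P=cloud('top0'); np.set_printoptions(precision=1,suppress=True)
print('bench',np.median(P[300:340,350:450,2]))
roi=np.zeros((420,560),bool); roi[185:250,190:392]=1
m=roi&(P[...,2]>22)&(P[...,2]<160)
Q=P[m]; print(len(Q),Q.min(0),Q.max(0))
for nm,(u,v) in dict(bear=(365,206),wait=(273,212),stop=(202,217)).items(): print(nm,pt('top0',u,v))
# line fit of rails+bearings in xy
l=cv2.fitLine(Q[:,:2].astype(np.float32),cv2.DIST_HUBER,0,.01,.01).ravel(); print('line',l)
d=l[:2]; o=l[2:]; n=np.array([-d[1],d[0]])
s=(Q[:,:2]-o)@d; t=(Q[:,:2]-o)@n
for a in range(-190,200,15):
    k=(s>a)&(s<=a+15)
    if k.sum()>5: print(a,k.sum(),np.percentile(t[k],[2,50,98]),np.percentile(Q[k,2],[5,50,98]),(o+d*a))
Ps=cloud('scene0')
for nm,(u,v) in dict(bear=(197,232),wait=(294,205),can=(380,230),flat=(252,209)).items(): print('sc',nm,pt('scene0',u,v))
for nm,(u,v) in dict(can=(210,156),flat=(304,279),seal=(239,286),carton=(365,46)).items(): print('top',nm,pt('top0',u,v))
for f,x0,y0,x1,y1 in(('scene0',165,160,385,290),('top0',190,180,395,255)):
    im=cv2.imread(f'pics/{f}.png')[y0:y1,x0:x1]; im=cv2.resize(im,(780,int(780*im.shape[0]/im.shape[1])),interpolation=cv2.INTER_CUBIC); cv2.imwrite(f'pics/{f}c.png',im); print(im.shape)
a=cv2.imread('pics/scene0c.png')[:460];b=cv2.imread('pics/top0c.png')
cv2.imwrite('pics/both.png',cv2.resize(np.vstack([a,b]),None,fx=.78,fy=.78))
E
```

```text
bench 1.1086595785744748
2962 [ 529.1 -129.5   22.2] [591.  173.7 117.4]
bear [567.  -92.1  98.9]
wait [554.9  54.  114.1]
stop [551.5 167.7  87.7]
line [  0.1  -1.  560.4   4.7]
-175 102 [-13.1  -2.9   9.9] [ 62.5  96.3 106.1] [551.2 179.5]
-160 204 [-22.9  -2.6  19.3] [33.5 62.8 87. ] [552.  164.5]
-145 118 [-12.3   4.3  10.7] [58.6 66.5 85.2] [552.8 149.5]
-130 114 [-12.    5.1  10.6] [56.9 67.7 83.2] [553.6 134.5]
-115 115 [-11.5   4.7  11.1] [55.6 64.7 82.3] [554.4 119.5]
-100 115 [-11.2   5.5  11.8] [54.7 62.  81.7] [555.2 104.6]
-85 139 [-10.7  -4.   10.5] [ 55.8  88.4 107.2] [556.   89.6]
-70 172 [-10.6  -4.2   8.6] [ 61.6 108.7 114.5] [556.8  74.6]
-55 176 [-9.9 -4.5 21.5] [ 54.6 110.9 116.3] [557.5  59.6]
-40 214 [-9.5  0.5 29.6] [ 47.5  84.4 112.2] [558.3  44.6]
-25 206 [-12.3   3.6  28. ] [39.4 49.  98.2] [559.1  29.7]
-10 131 [-12.    6.3  14.2] [43.1 51.8 71.3] [559.9  14.7]
5 106 [-8.7  8.4 13.6] [42.9 51.7 69.6] [560.7  -0.3]
20 110 [-8.2  8.5 14.7] [42.4 49.1 67.5] [561.5 -15.3]
35 107 [-8.   9.2 15.1] [39.2 47.7 66.2] [562.3 -30.3]
50 107 [-7.4  8.8 15.5] [38.5 47.3 65.4] [563.1 -45.2]
65 175 [-7.   2.1 14.4] [38.5 75.4 92.3] [563.9 -60.2]
80 205 [-16.1  -1.6  24.8] [30.6 86.5 99.6] [564.6 -75.2]
95 166 [-8.1 -0.7 12.7] [ 48.1  95.5 100.7] [565.4 -90.2]
110 143 [-5.9 -0.3 12.7] [38.8 84.5 96.3] [ 566.2 -105.2]
125 37 [-5.8 -2.1 16.4] [31.1 55.1 82.3] [ 567.  -120.1]
sc bear [579.1 -92.9  69.9]
sc wait [567.6  54.5  85. ]
sc can [659.5 154.6  88. ]
sc flat [460.1   1.9  12.9]
top can [652.  156.6  88.7]
top flat [455.6   1.5  16.5]
top seal [444.3 112.5   8.8]
top carton [ 887.6 -117.6   -0. ]
(460, 780, 3)
(285, 780, 3)
```

View pics/both.png

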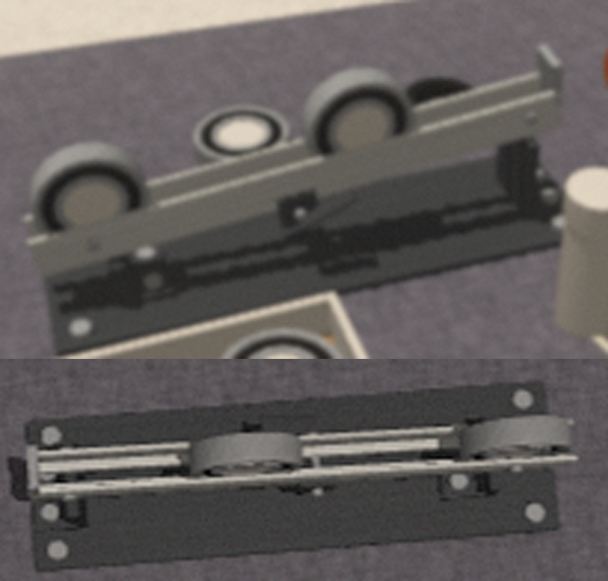

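>>> carry_out --commands '[{"tx":405,"ty":-407,"tz":0,"spin":-1.26,"jaw":-1},{"tx":405,"ty":-407,"tz":0,"spin":-1.26,"jaw":-1},{"tx":405,"ty":-407,"tz":0,"spin":-1.26,"jaw":-1},{"tx":405,"ty":-407,"tz":0,"spin":-1.26,"jaw":-1},{"tx":405,"ty":-407,"tz":0,"spin":-1.26,"jaw":-1},{"tx":405,"ty":-407,"tz":0,"spin":-1.26,"jaw":-1},{"tx":405,"ty":-407,"tz":0,"spin":-1.26,"jaw":-1},{"tx":405,"ty":-407,"tz":0,"spin":-1.26,"jaw":-1},{"tx":405,"ty":-407,"tz":0,"spin":-1.26,"jaw":-1},{"tx":405,"ty":-407,"tz":0,"spin":-1.26,"jaw":-1}]'

```text
clock: 0.93
tool_pos: [449.8, 359.8, 217.1]
orientation: [[-0.0, -0.083, 0.997], [-0.0, 0.997, 0.083], [-1.0, 0.0, -0.0]]
wrist_force: [0.5, 0.2, -0.3]
finger_gap: -0.3
```

>>> carry_out --commands '[{"tx":127,"ty":-530,"jaw":-1},{"tx":127,"ty":-530,"jaw":-1},{"tx":127,"ty":-530,"jaw":-1},{"tx":127,"ty":-530,"jaw":-1},{"tx":127,"ty":-530,"jaw":-1},{"tx":127,"ty":-530,"jaw":-1},{"tx":127,"ty":-530,"jaw":-1},{"tx":127,"ty":-530,"jaw":-1},{"tx":127,"ty":-530,"jaw":-1},{"tx":127,"ty":-530,"jaw":-1}]'

```text
schema error: expected keys jaw, tx, ty, tz, spin
```

>>> carry_out --commands '[{"tx":127,"ty":-530,"tz":0,"spin":0,"jaw":-1},{"tx":127,"ty":-530,"tz":0,"spin":0,"jaw":-1},{"tx":127,"ty":-530,"tz":0,"spin":0,"jaw":-1},{"tx":127,"ty":-530,"tz":0,"spin":0,"jaw":-1},{"tx":127,"ty":-530,"tz":0,"spin":0,"jaw":-1},{"tx":127,"ty":-530,"tz":0,"spin":0,"jaw":-1},{"tx":127,"ty":-530,"tz":0,"spin":0,"jaw":-1},{"tx":127,"ty":-530,"tz":0,"spin":0,"jaw":-1},{"tx":127,"ty":-530,"tz":0,"spin":0,"jaw":-1},{"tx":127,"ty":-530,"tz":0,"spin":0,"jaw":-1}]'

```text
clock: 1.77
tool_pos: [545.8, -45.4, 217.1]
orientation: [[-0.0, -0.089, 0.996], [0.0, 0.996, 0.089], [-1.0, 0.0, -0.0]]
wrist_force: [0.7, -0.6, 0.7]
finger_gap: 0.3
```

>>> carry_out --commands '[{"tx":31,"ty":-125,"tz":0,"spin":0,"jaw":-1},{"tx":31,"ty":-125,"tz":0,"spin":0,"jaw":-1},{"tx":31,"ty":-125,"tz":0,"spin":0,"jaw":-1},{"tx":31,"ty":-125,"tz":0,"spin":0,"jaw":-1},{"tx":31,"ty":-125,"tz":0,"spin":0,"jaw":-1},{"tx":31,"ty":-125,"tz":0,"spin":0,"jaw":-1}]'

```text
clock: 2.27
tool_pos: [576.6, -168.1, 216.6]
orientation: [[-0.001, -0.088, 0.996], [0.001, 0.996, 0.088], [-1.0, 0.001, -0.001]]
wrist_force: [0.6, 0.2, -0.8]
finger_gap: 0.0
```

```bash
python3 - <<'E'
from h import *
r=snap('wrist','w1'); print(r[4],r[3][:,2],arm.state()['tool_pos'])
E
```

```text
[570.19418032 -84.66052416 373.08440204] [ 0.02861183 -0.32558003 -0.94508148] [ 576.82573092 -166.86308363  216.62418824]
```

View pics/w1.png

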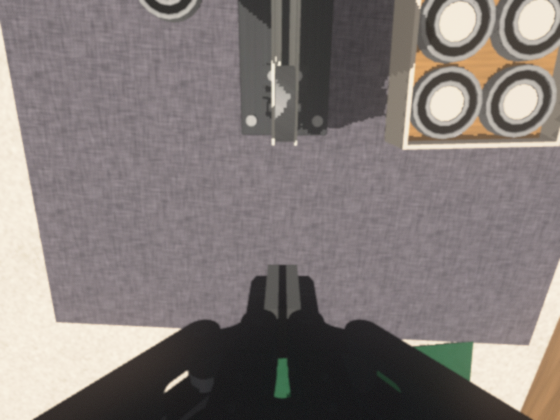

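The wrist view shows the bearing's tread at columns 274–298, rows 66–140, the rail ends at (274/296,144) and the shut fingers in line with them at column 283.

```bash
python3 - <<'E'
from h import *
np.set_printoptions(precision=1,suppress=True)
P=cloud('w1'); print('bench',np.median(P[180:240,100:200,2]))
R=P[60:150,262:310].reshape(-1,3)
# bearing tread: circle fit in (y,z)
for lo in (72,78):
    B=R[(R[:,2]>lo)&(R[:,2]<110)]
    A=np.c_[2*B[:,1],2*B[:,2],np.ones(len(B))]; s=np.linalg.lstsq(A,(B[:,1:]**2).sum(1),rcond=None)[0]
    r=np.sqrt(s[2]+s[0]**2+s[1]**2); print('circ y,z,r',s[0],s[1],r,'x',B[:,0].min(),np.median(B[:,0]),B[:,0].max(),len(B),'top',B[:,2].max())
# fixed radius
from scipy.optimize import least_squares
f=least_squares(lambda q:np.hypot(B[:,1]-q[0],B[:,2]-q[1])-31,[-93,68],loss='soft_l1'); print('r31',f.x,f.cost)
for v in (10,30,50,143):
    L=P[v,262:310]; k=L[:,2]>35; print(v,L[k][:,[0,1,2]][::2])
E
```

```text
bench 0.6007113150703276
circ y,z,r -94.62771872367065 67.69023345581171 30.318046280759642 x 563.6892204472766 573.190348252546 583.4946544261968 1537 top 100.29810063913908
circ y,z,r -94.62941407279848 67.8156524380191 30.206497552799473 x 563.8376486453403 573.1851044458665 583.4946544261968 1504 top 100.29810063913908
r31 [-94.7  66.9] 272.07448650338006
10 [[556.9 -24.3  65.1]
 [558.5 -24.6  67.3]
 [559.4 -20.1  45.3]
 [561.  -19.8  44.6]
 [562.7 -19.5  43.6]
 [571.1 -19.   44.6]
 [572.8 -18.7  43.9]
 [574.4 -18.6  44.2]
 [576.1 -18.3  43.5]
 [577.3 -22.5  64.9]
 [578.9 -22.2  64.5]]
30 [[558.  -38.3  64.5]
 [559.5 -38.   63.5]
 [560.5 -34.7  42.5]
 [562.2 -34.5  42.5]
 [564.  -34.4  43. ]
 [572.5 -33.6  42.5]
 [574.2 -33.5  42.7]
 [575.9 -33.4  43.1]
 [577.7 -33.1  41.9]
 [578.8 -36.3  63.4]
 [580.4 -36.2  63.6]]
50 [[559.  -52.7  62.5]
 [560.7 -52.6  63. ]
 [561.8 -50.1  40.3]
 [563.5 -49.9  40. ]
 [565.3 -49.9  41.3]
 [574.  -49.1  41.5]
 [575.8 -48.9  40.5]
 [577.6 -48.7  40.7]
 [579.  -49.7  51.3]
 [580.3 -50.8  62.7]]
143 [[ 564.8 -129.5   53.1]
 [ 566.7 -129.    55.7]
 [ 585.9 -127.6   54. ]
 [ 570.2  -84.7  373.1]]
```

>>> carry_out --commands '[{"tx":1,"ty":2,"tz":-40,"spin":-0.01,"jaw":-1},{"tx":1,"ty":2,"tz":-80,"spin":-0.01,"jaw":-1},{"tx":1,"ty":2,"tz":-118,"spin":-0.01,"jaw":-1},{"tx":1,"ty":2,"tz":-138,"spin":-0.01,"jaw":-1},{"tx":1,"ty":2,"tz":-138,"spin":-0.01,"jaw":-1},{"tx":1,"ty":2,"tz":-138,"spin":-0.01,"jaw":-1}]'

```text
clock: 2.82
tool_pos: [577.8, -164.4, 78.7]
orientation: [[-0.002, -0.082, 0.997], [0.001, 0.997, 0.082], [-1.0, 0.001, -0.002]]
wrist_force: [0.6, -0.5, 0.2]
finger_gap: -0.3
```

```bash
python3 - <<'E'
from h import *
s=arm.state();print(s['tool_pos'],s['wrist_force'],arm.tips_ahead)
snap('wrist','w2'); snap('scene','s2')
a=cv2.imread('pics/w2.png')[:, 130:430];b=cv2.imread('pics/s2.png')[100:300,100:400]
cv2.imwrite('pics/v2.png',np.hstack([a,cv2.resize(b,(480,320))[:, :] if 0 else cv2.copyMakeBorder(cv2.resize(b,(480,320)),0,100,0,0,0)]))
E
```

```text
[ 577.77304013 -164.41683961   78.71094191] [ 0.61783791 -0.51370232  0.21029457] 17.0
```

View pics/v2.png

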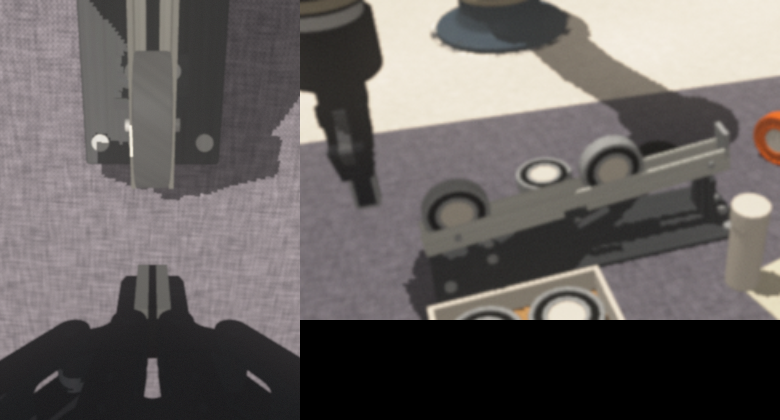

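>>> carry_out --commands '[{"tx":-0.5,"ty":8,"tz":0.5,"spin":0,"jaw":-1},{"tx":-1,"ty":16,"tz":0.5,"spin":0,"jaw":-1},{"tx":-1.5,"ty":21,"tz":0.5,"spin":0,"jaw":-1},{"tx":-2,"ty":24,"tz":0.5,"spin":0,"jaw":-1},{"tx":-2,"ty":26,"tz":0.5,"spin":0,"jaw":-1},{"tx":-2,"ty":28,"tz":0.5,"spin":0,"jaw":-1},{"tx":-2.5,"ty":30,"tz":0.5,"spin":0,"jaw":-1},{"tx":-2.5,"ty":32,"tz":1,"spin":0,"jaw":-1},{"tx":-2.5,"ty":34,"tz":1,"spin":0,"jaw":-1},{"tx":-3,"ty":36,"tz":1,"spin":0,"jaw":-1}]'

```text
clock: 3.75
tool_pos: [575.1, -130.6, 80.2]
orientation: [[0.0, -0.079, 0.997], [-0.0, 0.997, 0.079], [-1.0, -0.0, 0.0]]
wrist_force: [0.4, 0.6, -0.5]
finger_gap: 0.1
```

>>> carry_out --commands '[{"tx":-0.2,"ty":3,"tz":0.2,"spin":0,"jaw":-1},{"tx":-0.5,"ty":6,"tz":0.5,"spin":0,"jaw":-1},{"tx":-0.7,"ty":9,"tz":0.8,"spin":0,"jaw":-1},{"tx":-1,"ty":12,"tz":1.1,"spin":0,"jaw":-1},{"tx":-1.2,"ty":15,"tz":1.4,"spin":0,"jaw":-1},{"tx":-1.4,"ty":18,"tz":1.7,"spin":0,"jaw":-1},{"tx":-1.6,"ty":21,"tz":2,"spin":0,"jaw":-1},{"tx":-1.9,"ty":24,"tz":2.3,"spin":0,"jaw":-1},{"tx":-2.1,"ty":27,"tz":2.6,"spin":0,"jaw":-1},{"tx":-2.3,"ty":30,"tz":3,"spin":0,"jaw":-1}]'

```text
clock: 4.58
tool_pos: [573.4, -101.0, 84.1]
orientation: [[0.002, -0.079, 0.997], [-0.001, 0.997, 0.079], [-1.0, -0.001, 0.002]]
wrist_force: [-0.2, -0.6, 5.5]
finger_gap: 0.3
```

```bash
python3 - <<'E'
from h import *
np.set_printoptions(precision=1,suppress=True)
snap('wrist','w3'); snap('scene','s3')
a=cv2.imread('pics/w3.png')[:, 130:430];b=cv2.imread('pics/s3.png')[100:300,100:400]
cv2.imwrite('pics/v3.png',np.hstack([a,cv2.copyMakeBorder(cv2.resize(b,(480,320)),0,100,0,0,0)]))
print(arm.state()['tool_pos'],arm.state()['wrist_force'])
E
```

```text
[ 573.6 -100.4   84.2] [-0.7 -1.4  6.8]
```

View pics/v3.png

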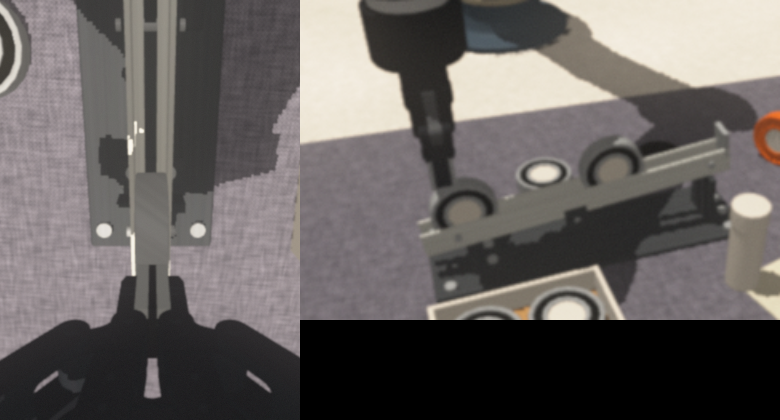

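```bash
cat >> h.py <<'E'
def circ(f,r0,r1,c0=262,c1=308,lo=74):
    from scipy.optimize import least_squares
    P=cloud(f); R=P[r0:r1,c0:c1].reshape(-1,3); B=R[(R[:,2]>lo)&(R[:,2]<135)]
    q=least_squares(lambda q:np.hypot(B[:,1]-q[0],B[:,2]-q[1])-31,[B[:,1].mean(),68],loss='soft_l1').x
    o=np.r_[q[0]+116.2,q[1]-34]; c,s=np.cos(np.radians(6)),np.sin(np.radians(6)); h=o[0]/.997
    return q,'chute x,z',c*h+s*o[1],c*o[1]-s*h,'n',len(B),'x',np.percentile(B[:,0],[2,98]),'y',np.percentile(B[:,1],[1,99])
E
python3 - <<'E'
from h import *
np.set_printoptions(precision=1,suppress=True)
print(circ('w1',60,142)); print(circ('w2',50,188)); print(circ('w3',172,262))
P=cloud('w3')
for c in (275,290): print([(v,P[v,c].round(1)) for v in range(165,320,8)])
s=arm.state();print(s['tool_pos'],s['wrist_force'],s['wrist_torque'])
E
```

```text
(array([-94.7,  66.9]), 'chute x,z', np.float64(24.915048293029557), np.float64(30.438819924236366), 'n', 1531, 'x', array([564.8, 581.8]), 'y', array([-123. ,  -65.8]))
(array([-94.4,  66.8]), 'chute x,z', np.float64(25.128471446692547), np.float64(30.351101956846463), 'n', 5315, 'x', array([564.5, 581.2]), 'y', array([-121.8,  -65.5]))
(array([-88. ,  67.6]), 'chute x,z', np.float64(31.632322911666602), np.float64(30.415688996570292), 'n', 2845, 'x', array([564. , 580.1]), 'y', array([-90.5, -58. ]))
[(165, array([566.9, -64.8,   8. ])), (173, array([567.3, -57.7,  63.6])), (181, array([567.6, -58.6,  76.7])), (189, array([567.9, -61.2,  82.1])), (197, array([568.1, -63.7,  86.8])), (205, array([568.4, -66.6,  90. ])), (213, array([568.6, -69.9,  91.8])), (221, array([568.9, -72.4,  95.4])), (229, array([569.2, -76.1,  96. ])), (237, array([569.4, -79.3,  97.5])), (245, array([569.7, -82.7,  98.7])), (253, array([570. , -86.5,  99.1])), (261, array([570.3, -91.4,  97.5])), (269, array([570.4, -90.6, 106.6])), (277, array([570.5, -91.3, 112.3])), (285, array([570.6, -91.5, 118.3])),
[... 246 characters left out ...]
8.4,  75.5])), (189, array([575. , -60.5,  82.4])), (197, array([575.1, -63.3,  86.5])), (205, array([575.3, -66.1,  89.8])), (213, array([575.4, -68.6,  94. ])), (221, array([575.7, -72.1,  94.8])), (229, array([575.9, -75.6,  95.8])), (237, array([576.2, -78.8,  97.6])), (245, array([576.5, -82.6,  97.8])), (253, array([576.9, -87.1,  96.9])), (261, array([577.1, -90.3,  98.7])), (269, array([577. , -90.5, 105.8])), (277, array([576.8, -90.3, 113.1])), (285, array([576.7, -90.7, 118.8])), (293, array([576.4, -89.9, 125.9])), (301, array([576.3, -90.2, 130.9])), (309, array([576.3, -91. , 134.7])), (317, array([576. , -89.2, 141.8]))]
[ 573.6 -100.4   84.2] [-0.7 -1.4  6.8] [-0.2  0.1 -0. ]
```

```bash
python3 - <<'E'
from h import *
np.set_printoptions(precision=1,suppress=True)
P=cloud('w2')
for c in (275,280,290): print('w2',c,[(v,P[v,c].round(1)) for v in range(256,320,6)])
p,d,K,R,c=load('s2')
P=cloud('s2'); m=np.zeros((420,560),bool); m[150:240,110:165]=1; m&=(P[...,2]>30)&(abs(P[...,0]-577)<30)
Q=P[m]; 
for z in range(50,150,8):
    k=(Q[:,2]>=z)&(Q[:,2]<z+8)
    if k.any(): print(z,k.sum(),Q[k].min(0),Q[k].max(0))
E
```

```text
w2 275 [(256, array([ 576. , -197.8,    1. ])), (262, array([ 576.4, -203.3,    0.2])), (268, array([ 574.7, -154.3,  100. ])), (274, array([ 574.9, -154.7,  104.5])), (280, array([ 575. , -154.4,  109.9])), (286, array([ 575.1, -154.3,  114.8])), (292, array([ 575.1, -154.4,  119.1])), (298, array([ 575.2, -154.1,  123.6])), (304, array([ 575.3, -154.4,  127. ])), (310, array([ 575.4, -155. ,  129.9])), (316, array([ 575.4, -153.2,  135.8]))]
w2 280 [(256, array([ 579.8, -197.3,    1.5])), (262, array([ 580.2, -202.9,    0.2])), (268, array([ 577. , -154.3,   99.6])), (274, array([ 577. , -154.5,  104.6])), (280, array([ 577.1, -154.7,  109.3])), (286, array([ 577.1, -154.6,  114. ])), (292, array([ 577.1, -154.6,  118.4])), (298, array([ 577.1, -153.5,  124.3])), (304, array([ 577.1, -154. ,  127.4])), (310, array([ 577.1, -153.8,  131.4])), (316, array([ 577.4, -157.2,  130.1]))]
w2 290 [(256, array([ 587.4, -197.6,   -0.4])), (262, array([ 587.7, -201.7,    1.3])), (268, array([ 581.4, -154.3,   98.9])), (274, array([ 581.2, -153.6,  105.5])), (280, array([ 581.1, -153.9,  110. ])), (286, array([ 581. , -153.6,  115.2])), (292, array([ 581. , -153.8,  119.2])), (298, array([ 580.9, -153.9,  123.2])), (304, array([ 580.8, -153.8,  127.3])), (310, array([ 580.8, -154.4,  130. ])), (316, array([ 580.5, -152.7,  135.9]))]
90 31 [ 579.5 -174.    93.5] [ 588.2 -153.9   97.9]
98 62 [ 572.  -175.1   98.3] [ 594.3 -153.4  106. ]
106 88 [ 572.7 -175.7  106. ] [ 596.1 -153.3  113.9]
114 87 [ 573.8 -175.3  114.2] [ 595.8 -153.4  122. ]
122 64 [ 572.9 -174.6  122. ] [ 595.5 -153.5  129.9]
130 7 [ 573.2 -162.5  130. ] [ 594.8 -151.   137.9]
138 19 [ 570.5 -153.6  138.4] [ 606.9 -149.3  145.8]
146 8 [ 591.4 -153.1  146.1] [ 605.4 -149.8  152.6]
```

Both cameras agree that the real fingertips sit about 17 mm above the reported TCP, not 17 mm below it. They are now resting on top of the bearing (6.8 N upward). I'll lift, back off and come in lower.

>>> carry_out --commands '[{"tx":0,"ty":0,"tz":6,"spin":0,"jaw":-1},{"tx":0,"ty":0,"tz":14,"spin":0,"jaw":-1},{"tx":2,"ty":-20,"tz":16,"spin":0,"jaw":-1},{"tx":4,"ty":-45,"tz":16,"spin":0,"jaw":-1},{"tx":5,"ty":-65,"tz":16,"spin":0,"jaw":-1},{"tx":5,"ty":-65,"tz":0,"spin":0,"jaw":-1},{"tx":5,"ty":-65,"tz":-20,"spin":0,"jaw":-1},{"tx":5,"ty":-65,"tz":-38,"spin":0,"jaw":-1},{"tx":5,"ty":-65,"tz":-38,"spin":0,"jaw":-1},{"tx":5,"ty":-65,"tz":-38,"spin":0,"jaw":-1}]'

```text
clock: 5.52
tool_pos: [577.1, -165.2, 44.9]
orientation: [[-0.002, -0.079, 0.997], [0.0, 0.997, 0.079], [-1.0, 0.001, -0.002]]
wrist_force: [0.3, -0.1, -0.0]
finger_gap: -0.1
```

```bash
python3 - <<'E'
from h import *
np.set_printoptions(precision=1,suppress=True)
snap('wrist','w4'); snap('scene','s4')
a=cv2.imread('pics/w4.png')[:, 130:430];b=cv2.imread('pics/s4.png')[100:300,100:400]
cv2.imwrite('pics/v4.png',np.hstack([a,cv2.copyMakeBorder(cv2.resize(b,(480,320)),0,100,0,0,0)]))
s=arm.state();print(s['clock'],s['tool_pos'],s['wrist_force'])
P=cloud('s4'); m=np.zeros((420,560),bool); m[150:270,110:175]=1; m&=(P[...,2]>30)&(abs(P[...,0]-577)<30)&(P[...,1]<-140)
Q=P[m]; 
for z in range(34,130,8):
    k=(Q[:,2]>=z)&(Q[:,2]<z+8)
    if k.any(): print(z,k.sum(),Q[k].min(0),Q[k].max(0))
P=cloud('w4')
for c in (275,290): print('w4',c,[(v,P[v,c].round(1)) for v in range(256,320,6)])
E
```

```text
5.6167 [ 578.5 -165.8   46.4] [ 0.5 -0.4  0.4]
58 39 [ 583.3 -175.7   58.8] [ 590.3 -154.5   66. ]
66 71 [ 570.3 -175.2   66.2] [ 594.4 -153.5   73.8]
74 79 [ 570.3 -175.8   74.4] [ 594.9 -153.5   81.8]
82 78 [ 571.8 -175.5   82.1] [ 593.8 -153.5   90. ]
90 22 [ 583.4 -170.6   90.1] [ 593.7 -153.6   93.8]
98 10 [ 570.3 -153.7  100.5] [ 590.6 -150.8  105.2]
106 17 [ 572.3 -153.5  106.1] [ 606.9 -149.4  114. ]
114 9 [ 591.7 -153.6  114.2] [ 600.4 -149.   121.8]
122 43 [ 571.1 -180.2  122.2] [ 596.7 -147.5  129.8]
w4 275 [(256, array([ 574.8, -182. ,    0.5])), (262, array([ 575.1, -186.4,    0.4])), (268, array([ 574.1, -155. ,   66.2])), (274, array([ 574.2, -155.2,   71.3])), (280, array([ 574.3, -155.2,   76.1])), (286, array([ 574.4, -155.1,   80.9])), (292, array([ 574.5, -155.3,   85.1])), (298, array([ 574.6, -155. ,   89.7])), (304, array([ 574.7, -155.1,   93.3])), (310, array([ 574.8, -155.6,   96.2])), (316, array([ 574.8, -155. ,  100.6]))]
w4 290 [(256, array([ 584.4, -181.2,    0.6])), (262, array([ 584.8, -185.9,   -0.1])), (268, array([ 580.8, -154.9,   65.5])), (274, array([ 580.6, -153.9,   72.5])), (280, array([ 580.6, -154.9,   75.9])), (286, array([ 580.5, -154.9,   80.5])), (292, array([ 580.4, -154.7,   85.2])), (298, array([ 580.2, -154.5,   89.7])), (304, array([ 580.2, -154.6,   93.4])), (310, array([ 580.2, -155.2,   96.3])), (316, array([ 579.9, -153.7,  101.8]))]
```

View pics/v4.png

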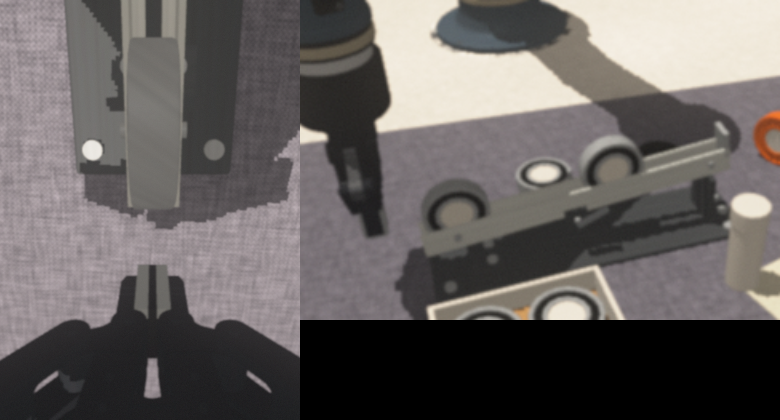

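The bearing has rolled back against the lip, and the tips now stand at about z = 63, downhill of it and in line (seam at column 152). Now the approach at mid-height.

>>> carry_out --commands '[{"tx":-0.5,"ty":8,"tz":-1,"spin":0,"jaw":-1},{"tx":-1,"ty":16,"tz":-1,"spin":0,"jaw":-1},{"tx":-1.5,"ty":21,"tz":-1,"spin":0,"jaw":-1},{"tx":-2,"ty":24,"tz":-1,"spin":0,"jaw":-1},{"tx":-2,"ty":26,"tz":-1,"spin":0,"jaw":-1},{"tx":-2,"ty":28,"tz":-1,"spin":0,"jaw":-1},{"tx":-2.5,"ty":30,"tz":-1,"spin":0,"jaw":-1},{"tx":-2.5,"ty":32,"tz":-0.8,"spin":0,"jaw":-1},{"tx":-2.5,"ty":34,"tz":-0.6,"spin":0,"jaw":-1},{"tx":-3,"ty":37,"tz":-0.3,"spin":0,"jaw":-1}]'

```text
clock: 6.45
tool_pos: [574.8, -129.0, 45.0]
orientation: [[0.0, -0.078, 0.997], [-0.0, 0.997, 0.078], [-1.0, -0.0, 0.0]]
wrist_force: [0.1, -0.3, 0.3]
finger_gap: 0.1
```

>>> carry_out --commands '[{"tx":-0.2,"ty":3,"tz":0.3,"spin":0,"jaw":-1},{"tx":-0.5,"ty":6,"tz":0.6,"spin":0,"jaw":-1},{"tx":-0.7,"ty":9,"tz":0.9,"spin":0,"jaw":-1},{"tx":-0.9,"ty":12,"tz":1.3,"spin":0,"jaw":-1},{"tx":-1.2,"ty":15,"tz":1.6,"spin":0,"jaw":-1},{"tx":-1.4,"ty":18,"tz":1.9,"spin":0,"jaw":-1},{"tx":-1.6,"ty":21,"tz":2.2,"spin":0,"jaw":-1},{"tx":-1.9,"ty":24,"tz":2.5,"spin":0,"jaw":-1},{"tx":-2.1,"ty":27,"tz":2.8,"spin":0,"jaw":-1},{"tx":-2.3,"ty":30,"tz":3.1,"spin":0,"jaw":-1}]'

```text
clock: 7.28
tool_pos: [572.4, -98.3, 48.1]
orientation: [[0.0, -0.079, 0.997], [0.0, 0.997, 0.079], [-1.0, 0.0, 0.0]]
wrist_force: [-0.3, -0.5, 0.5]
finger_gap: -0.2
```

```bash
python3 - <<'E'
from h import *
np.set_printoptions(precision=1,suppress=True)
snap('wrist','w5'); s=arm.state();print(s['clock'],s['tool_pos'],s['wrist_force'])
print(circ('w5',100,262))
P=cloud('w5'); print([(v,P[v,282].round(1)) for v in range(40,300,13)])
E
```

```text
7.3333 [572.4 -97.4  48. ] [-0.   1.3 -0.1]
(array([-57.3,  70.9]), 'chute x,z', np.float64(62.62633363596505), np.float64(30.474771011553695), 'n', 6032, 'x', array([562.1, 577.3]), 'y', array([-68.2, -26.9]))
[(40, array([564.7,  10.9,   6. ])), (53, array([565.2,   4.7,   5.9])), (66, array([565.7,  -1.6,   5.6])), (79, array([566.2,  -8. ,   5.9])), (92, array([566.8, -14.7,   6. ])), (105, array([567.3, -21.4,   5.6])), (118, array([567.8, -28.4,   5.6])), (131, array([567.7, -27.8,  78.5])), (144, array([568. , -31.3,  86.7])), (157, array([568.2, -34.7,  92.4])), (170, array([568.5, -38.2,  96. ])), (183, array([568.8, -42.2,  97.2])), (196, array([569.1, -46. ,  99. ])), (209, array([569.4, -49.4, 101.8])), (222, array([569.8, -54.2, 100.6])), (235, array([570.1, -58.3, 101.8])), (248, array([570.5, -63.6, 100.3])), (261, array([570.9, -68.6, 100. ])), (274, array([571.5, -76.1,  95.4])), (287, array([572.4, -87.7,  85.3]))]
```

Pushing works: the bearing is on the floor at chute x = 63, with under 1.5 N. Continuing.

>>> carry_out --commands '[{"tx":-0.2,"ty":3,"tz":0.3,"spin":0,"jaw":-1},{"tx":-0.5,"ty":6,"tz":0.6,"spin":0,"jaw":-1},{"tx":-0.7,"ty":9,"tz":0.9,"spin":0,"jaw":-1},{"tx":-0.9,"ty":12,"tz":1.3,"spin":0,"jaw":-1},{"tx":-1.2,"ty":15,"tz":1.6,"spin":0,"jaw":-1},{"tx":-1.4,"ty":18,"tz":1.9,"spin":0,"jaw":-1},{"tx":-1.6,"ty":21,"tz":2.2,"spin":0,"jaw":-1},{"tx":-1.9,"ty":24,"tz":2.5,"spin":0,"jaw":-1},{"tx":-2.1,"ty":27,"tz":2.8,"spin":0,"jaw":-1},{"tx":-2.3,"ty":30,"tz":3.1,"spin":0,"jaw":-1}]'

```text
clock: 8.17
tool_pos: [570.1, -68.3, 51.2]
orientation: [[0.0, -0.079, 0.997], [0.0, 0.997, 0.079], [-1.0, 0.0, 0.0]]
wrist_force: [-0.1, -1.0, -0.1]
finger_gap: -0.2
```

>>> carry_out --commands '[{"tx":-0.2,"ty":2.5,"tz":0.3,"spin":0,"jaw":-1},{"tx":-0.4,"ty":5,"tz":0.5,"spin":0,"jaw":-1},{"tx":-0.6,"ty":7.5,"tz":0.8,"spin":0,"jaw":-1},{"tx":-0.8,"ty":10,"tz":1,"spin":0,"jaw":-1},{"tx":-1,"ty":12.5,"tz":1.3,"spin":0,"jaw":-1},{"tx":-1.2,"ty":15,"tz":1.6,"spin":0,"jaw":-1},{"tx":-1.4,"ty":17.5,"tz":1.8,"spin":0,"jaw":-1},{"tx":-1.6,"ty":20,"tz":2.1,"spin":0,"jaw":-1},{"tx":-1.7,"ty":22.5,"tz":2.4,"spin":0,"jaw":-1},{"tx":-1.9,"ty":25,"tz":2.6,"spin":0,"jaw":-1}]'

```text
clock: 9.0
tool_pos: [568.3, -43.6, 53.8]
orientation: [[0.0, -0.079, 0.997], [-0.0, 0.997, 0.079], [-1.0, -0.0, 0.0]]
wrist_force: [0.0, -1.5, 1.0]
finger_gap: 0.1
```

>>> carry_out --commands '[{"tx":-0.2,"ty":2.5,"tz":0.3,"spin":0,"jaw":-1},{"tx":-0.4,"ty":5,"tz":0.5,"spin":0,"jaw":-1},{"tx":-0.6,"ty":7.5,"tz":0.8,"spin":0,"jaw":-1},{"tx":-0.8,"ty":10,"tz":1,"spin":0,"jaw":-1},{"tx":-1,"ty":12.5,"tz":1.3,"spin":0,"jaw":-1},{"tx":-1.2,"ty":15,"tz":1.6,"spin":0,"jaw":-1},{"tx":-1.4,"ty":17.5,"tz":1.8,"spin":0,"jaw":-1},{"tx":-1.6,"ty":20,"tz":2.1,"spin":0,"jaw":-1},{"tx":-1.7,"ty":22.5,"tz":2.4,"spin":0,"jaw":-1},{"tx":-1.9,"ty":25,"tz":2.6,"spin":0,"jaw":-1}]'

```text
clock: 9.83
tool_pos: [566.3, -18.3, 56.4]
orientation: [[0.0, -0.079, 0.997], [0.0, 0.997, 0.079], [-1.0, 0.0, 0.0]]
wrist_force: [1.4, -1.8, 1.0]
finger_gap: -0.0
```

>>> carry_out --commands '[{"tx":-0.2,"ty":2.5,"tz":0.3,"spin":0,"jaw":-1},{"tx":-0.4,"ty":5,"tz":0.5,"spin":0,"jaw":-1},{"tx":-0.6,"ty":7.5,"tz":0.8,"spin":0,"jaw":-1},{"tx":-0.8,"ty":10,"tz":1,"spin":0,"jaw":-1},{"tx":-1,"ty":12.5,"tz":1.3,"spin":0,"jaw":-1},{"tx":-1.2,"ty":15,"tz":1.6,"spin":0,"jaw":-1},{"tx":-1.4,"ty":17.5,"tz":1.8,"spin":0,"jaw":-1},{"tx":-1.6,"ty":20,"tz":2.1,"spin":0,"jaw":-1},{"tx":-1.7,"ty":22.5,"tz":2.4,"spin":0,"jaw":-1},{"tx":-1.9,"ty":25,"tz":2.6,"spin":0,"jaw":-1}]'

```text
clock: 10.67
tool_pos: [564.4, 6.8, 59.0]
orientation: [[0.0, -0.079, 0.997], [0.0, 0.997, 0.079], [-1.0, 0.0, 0.0]]
wrist_force: [0.4, -0.6, 0.4]
finger_gap: -0.4
```

```bash
python3 - <<'E'
from h import *
np.set_printoptions(precision=1,suppress=True)
snap('wrist','w6'); s=arm.state();print(s['clock'],s['tool_pos'],s['wrist_force'])
print(circ('w6',120,262,lo=84))
P=cloud('w6'); print([(v,P[v,282].round(1)) for v in range(10,290,13)])
E
```

```text
10.7167 [564.4   7.5  58.9] [-0.6  0.5  0.8]
(array([48. , 81.9]), 'chute x,z', np.float64(168.78284438118322), np.float64(30.39282153856224), 'n', 6170, 'x', array([554. , 568.9]), 'y', array([36.8, 81.7]))
[(10, array([557.1, 109.5, 118.6])), (23, array([557.3, 106.7, 118.7])), (36, array([557.6, 103.6, 119.7])), (49, array([557.8, 100.8, 118.3])), (62, array([558. ,  97.8, 117.3])), (75, array([558.3,  94.7, 115.6])), (88, array([558.6,  91.5, 112.6])), (101, array([558.8,  87.9, 110. ])), (114, array([559.1,  84. , 105.9])), (127, array([559.5,  79. ,  94.2])), (140, array([559.9,  75.1,  97.6])), (153, array([560.2,  71.3, 101.1])), (166, array([560.4,  67.7, 105. ])), (179, array([560.7,  64.3, 108.5])), (192, array([561. ,  60.5, 110.5])), (205, array([561.3,  56.6, 111.5])), (218, array([561.6,  52.4, 112.2])), (231, array([562. ,  48.1, 112.5])), (244, array([562.3,  43.6, 112.8])), (257, array([562.8,  38. , 111. ])), (270, array([563.3,  31.6, 108.3])), (283, array([564.4,  17.2,  92.8]))]
```

Both bearings are being pushed together; the lower one is at chute x = 169. 17 mm more, hold, then check.

>>> carry_out --commands '[{"tx":-0.2,"ty":2.5,"tz":0.3,"spin":0,"jaw":-1},{"tx":-0.4,"ty":5,"tz":0.5,"spin":0,"jaw":-1},{"tx":-0.6,"ty":7.5,"tz":0.8,"spin":0,"jaw":-1},{"tx":-0.8,"ty":10,"tz":1,"spin":0,"jaw":-1},{"tx":-0.9,"ty":12,"tz":1.3,"spin":0,"jaw":-1},{"tx":-1.1,"ty":14,"tz":1.5,"spin":0,"jaw":-1},{"tx":-1.2,"ty":15.5,"tz":1.6,"spin":0,"jaw":-1},{"tx":-1.3,"ty":17,"tz":1.8,"spin":0,"jaw":-1},{"tx":-1.3,"ty":17,"tz":1.8,"spin":0,"jaw":-1},{"tx":-1.3,"ty":17,"tz":1.8,"spin":0,"jaw":-1}]'

```text
clock: 11.55
tool_pos: [563.0, 23.7, 60.7]
orientation: [[-0.0, -0.079, 0.997], [0.0, 0.997, 0.079], [-1.0, 0.0, -0.0]]
wrist_force: [-0.1, -0.8, 0.0]
finger_gap: -0.1
```

```bash
python3 - <<'E'
from h import *
np.set_printoptions(precision=1,suppress=True)
snap('wrist','w7'); s=arm.state();print(s['clock'],s['tool_pos'],s['wrist_force'])
print(circ('w7',120,262,lo=84))
E
```

```text
11.6 [563.   23.6  60.7] [0.1 0.3 0.7]
(array([65. , 83.7]), 'chute x,z', np.float64(185.9079664161397), np.float64(30.384199389527605), 'n', 6185, 'x', array([552.6, 567.6]), 'y', array([53.8, 98.7]))
```

At chute x = 186, past 177. Now I'll ease back along the slope so it settles on the catch.

>>> carry_out --commands '[{"tx":0.2,"ty":-2,"tz":-0.2,"spin":0,"jaw":-1},{"tx":0.3,"ty":-4,"tz":-0.4,"spin":0,"jaw":-1},{"tx":0.5,"ty":-6,"tz":-0.6,"spin":0,"jaw":-1},{"tx":0.6,"ty":-8,"tz":-0.8,"spin":0,"jaw":-1},{"tx":0.8,"ty":-10,"tz":-1,"spin":0,"jaw":-1},{"tx":0.9,"ty":-12,"tz":-1.2,"spin":0,"jaw":-1},{"tx":1.1,"ty":-14,"tz":-1.4,"spin":0,"jaw":-1},{"tx":1.4,"ty":-18,"tz":-1.4,"spin":0,"jaw":-1},{"tx":1.8,"ty":-23,"tz":-1.4,"spin":0,"jaw":-1},{"tx":1.8,"ty":-23,"tz":-1.4,"spin":0,"jaw":-1}]'

```text
clock: 12.43
tool_pos: [565.0, -1.1, 59.5]
orientation: [[0.0, -0.077, 0.997], [-0.001, 0.997, 0.077], [-1.0, -0.001, 0.0]]
wrist_force: [-0.9, -0.3, 0.6]
finger_gap: 0.1
```

```bash
python3 - <<'E'
from h import *
np.set_printoptions(precision=1,suppress=True)
snap('wrist','w8'); s=arm.state();print(s['clock'],s['tool_pos'],s['wrist_force'])
P=cloud('w8'); print([(v,P[v,282].round(1)) for v in range(3,290,12)])
snap('scene','s8')
a=cv2.imread('pics/w8.png')[:, 130:430];b=cv2.imread('pics/s8.png')[100:300,100:400]
cv2.imwrite('pics/v8.png',np.hstack([a,cv2.copyMakeBorder(cv2.resize(b,(480,320)),0,100,0,0,0)]))
E
```

```text
12.4833 [565.   -0.5  59.4] [ 0.4 -0.8  0.3]
[(3, array([557.8, 103.7, 116.9])), (15, array([558. , 100.9, 117.2])), (27, array([558.2,  98.6, 114.7])), (39, array([558.4,  96. , 113.1])), (51, array([558.6,  93.3, 110.9])), (63, array([558.8,  90.6, 106.1])), (75, array([559. ,  87.5, 100.6])), (87, array([559.3,  84.1,  90.5])), (99, array([559.6,  80.4,  99. ])), (111, array([559.8,  76.9, 103.7])), (123, array([560.1,  73.5, 106.5])), (135, array([560.3,  70.3, 109.7])), (147, array([560.6,  67. , 112.1])), (159, array([560.9,  63.4, 112.2])), (171, array([561.1,  59.8, 112.5])), (183, array([561.4,  56.2, 113.3])), (195, array([561.7,  52.5, 113.7])), (207, array([562. ,  48.5, 113.4])), (219, array([562.4,  44.2, 112.5])), (231, array([562.8,  38.7, 109.3])), (243, array([563.3,  31.7, 103.5])), (255, array([567.5, -21.5,   5.9])), (267, array([565.1,   9.2,  79.6])), (279, array([565.1,   8.4,  88.6]))]
```

View pics/v8.png

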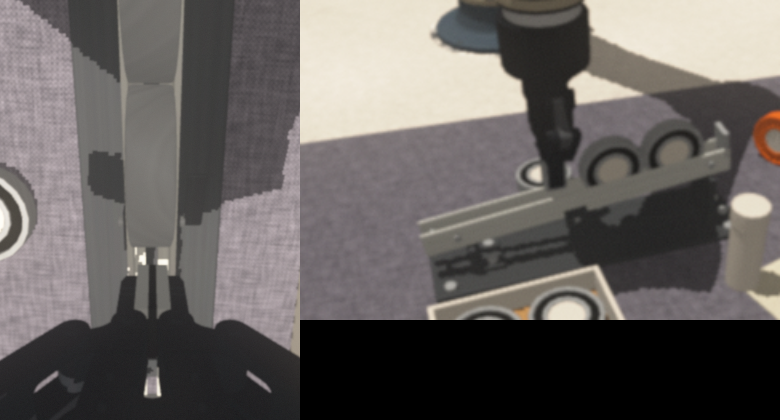

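The pushed bearing now stands alone on the catch, clear of the fingers, with the other just above it touching. I'll withdraw and check.

>>> carry_out --commands '[{"tx":1,"ty":-15,"tz":0,"spin":0,"jaw":-1},{"tx":2,"ty":-30,"tz":4,"spin":0,"jaw":-1},{"tx":3,"ty":-40,"tz":20,"spin":0,"jaw":-1},{"tx":4,"ty":-50,"tz":50,"spin":0,"jaw":-1},{"tx":4,"ty":-50,"tz":85,"spin":0,"jaw":-1},{"tx":4,"ty":-50,"tz":110,"spin":0,"jaw":-1},{"tx":4,"ty":-50,"tz":110,"spin":0,"jaw":-1},{"tx":4,"ty":-50,"tz":110,"spin":0,"jaw":-1}]'

```text
clock: 13.2
tool_pos: [569.9, -50.5, 171.1]
orientation: [[0.004, -0.078, 0.997], [0.0, 0.997, 0.078], [-1.0, 0.0, 0.004]]
wrist_force: [-0.4, -0.2, -1.0]
finger_gap: 0.0
```

```bash
python3 - <<'E'
from h import *
np.set_printoptions(precision=1,suppress=True)
snap('wrist','w9'); s=arm.state();print(s['clock'],s['tool_pos'],s['wrist_force'])
P=cloud('w9'); print([(v,P[v,282].round(1)) for v in range(3,260,10)])
snap('scene','s9'); snap('top','t9')
for n,(u,v) in dict(can=(210,156),flat=(304,279),seal=(239,286)).items(): print(n,pt('top0',u,v),pt('t9',u,v))
a=cv2.imread('pics/w9.png')[:260, 200:370];b=cv2.imread('pics/s9.png')[110:250,160:400]
cv2.imwrite('pics/v9.png',np.hstack([cv2.resize(a,(314,480)),cv2.copyMakeBorder(cv2.resize(b,(480,280)),0,200,0,0,0)]))
# bearing circle fits
R=P[:260,262:308].reshape(-1,3); R=R[R[:,2]>95]
for lo,hi,g in((28,82,54),(88,140,116)):
    from scipy.optimize import least_squares
    B=R[(R[:,1]>lo)&(R[:,1]<hi)]
    q=least_squares(lambda q:np.hypot(B[:,1]-q[0],B[:,2]-q[1])-31,[g,84],loss='soft_l1').x
    h=(q[0]+116.2)/.997;w=q[1]-34;c,k=.99452,.10453;print(q,'chute',c*h+k*w,c*w-k*h,len(B))
E
```

```text
13.25 [568.7 -50.  169.6] [-0.3 -1.1 -1.1]
[(3, array([560.7,  83. ,  94.1])), (13, array([561.3,  75.5, 105.8])), (23, array([561.7,  69.7, 110.5])), (33, array([562.1,  64.5, 111.6])), (43, array([562.5,  59.5, 111.3])), (53, array([562.9,  54.1, 112.8])), (63, array([563.3,  48.8, 113.6])), (73, array([563.7,  43.6, 112.3])), (83, array([564.2,  38.2, 109.7])), (93, array([564.6,  32.6, 105.2])), (103, array([565.1,  26.5,  96.7])), (113, array([566.1,  17.5,  45.2])), (123, array([567.1,   6.5,   5.2])), (133, array([567.8,  -2.3,   5.5])), (143, array([568.5, -11.4,   5.9])), (153, array([569.2, -20.6,   5.7])), (163, array([570. , -30.1,   5.4])), (173, array([570.7, -39.6,   6. ])), (183, array([571.5, -49.4,   6.1])), (193, array([572.2, -59.4,   5.8])), (203, array([572.9, -67.9,  11.2])), (213, array([573.7, -78.4,  10.2])), (223, array([574.1, -84.4,  21.9])), (233, array([574.4, -89.3,  34.7])), (243, array([ 576.3, -112.1,    6.5])), (253, array([ 577.2, -123.4,    6.6]))]
can [652.  156.6  88.7] [650.9 156.1  92.3]
flat [455.6   1.5  16.5] [455.7   1.4  14.2]
seal [444.3 112.5   8.8] [444.3 112.6   8.5]
[54.4 82.6] chute 175.2622500019807 30.442050312151753 2703
[116.  84.] chute 236.84891123370107 25.38109929789368 0
```

View pics/v9.png

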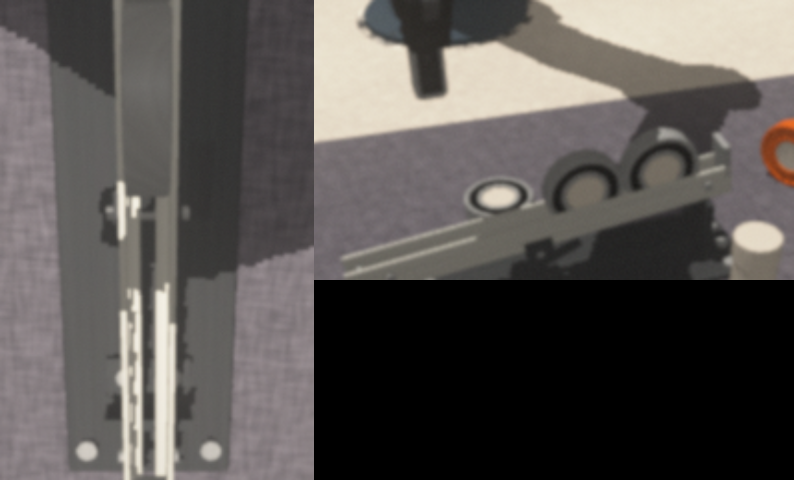

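```bash
python3 -c "
from plant import job; print(job.finish_job())"
```

```text
the job is handed in; nothing more can be done
None
```

I pushed the bearing up the chute and over the catch with the closed fingertips, let it settle back, withdrew clear and handed the job in at about 13.4 s. The hand-in reports no verdict.

**Last checks**
- **Pushed bearing:** it stands at chute x = 175.3 mm, z = 30.4 mm. That is the rest position against the catch, and it stayed there with the fingers clear of it.
- **Catch:** I did not measure its angle. I take it to be up because the bearing stayed where it was.
- **Waiting bearing:** it stands just above the pushed one and touching it, at about x = 237 mm. This comes from the touching point and the scene picture. My circle fit for it found no points in the last wrist view, so it gave no independent check.
- **Loose things:** canister, flat bearing and seals showed no movement beyond about 1 mm in plan between the first and last top views.

**What disagreed**
- **Fingertip height:** the text says the tips stand 17 mm ahead of the TCP. Both the wrist and scene cameras showed them about 17 mm behind it, so about 34 mm higher than the text puts them.
- **Effect of that:** on the first approach the tips rode onto the bearing's top, with about 7 N of upward force, and moved it about 6.5 mm. I lifted off, it rolled back to the lip, and I came in lower.
- **Second push:** the wrist force readings taken between moves then stayed under about 2.5 N.

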